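# Seat the proud sample tubes and dock the rack

### The arm

A 6-joint arm with a two-finger parallel gripper is mounted at the origin on a cart in front of the work surface, level with it; the furniture and walls round the work are solid. World frame = base frame: x ahead of the robot, y to its left, z up, the work surface at z = 0. Lengths are in m, angles in rad, forces in N, time in s.
With the tool pointing down it reaches from about 0.3 to 0.85 m from the base axis. Payload 5.4 kg.
Tool frame: the origin (TCP) lies where the fingers leave the gripper's body, on its centre line; the fingertips stand 73 mm ahead of it and the grasp point (between the pads) lies 54 mm ahead of it; z points along the fingers, y is the line along which they close (so a half turn about z gives the same grasp; the last joint's range is limited). The gripper opens to 85 mm and grips with 20 to 120 N. Pads are 22 mm wide; open, the fingers measure 114 mm over their backs; the gripper's body (76 mm by 85 mm) begins 54 mm behind the grasp point. The pads swing forward as they close: fully open they stand 13 mm farther back than shut.
Start: joints at [1.086, 0.158, 1.597, -0, 1.386, -0.21], TCP at [0.156, 0.553, 0.304] pointing down, gripper open.
Joint ranges: [-2.91, 2.91], [-0.94, 2.29], [0.18, 2.7], [-1.29, 4.43], [0.17, 2.64], [-3, 3]. Speed limits (rad/s): [2.57, 2.57, 3.14, 3.14, 3.14, 3.14].

### API

Orientations are given as a rotation vector (axis times angle).
In Python, from rig import * gives the robot as it stands.
- The arm moves only by the tool step_arm, never from a script. Its argument "series" is text: rows parted by semicolons, each of 4 numbers parted by spaces: the shift along the tool's x, y, z in mm, then the turn about the tool's z in degrees. A call has 1 to 5 rows; each row shifts and turns the commanded pose from where the row before left it, along the tool's axes as they then stand; what a row does not reach is not made up. A row lasts 1/10 s, in which the tool goes at most 50 mm and 8.59 degrees, less where a joint would pass 70% of its speed; a pose out of reach is approached as far as the arm can. A call is refused whole if a number of a shift passes 50 or a number of a turn 8.59, either way. A call with a gripper value outside its range is refused whole. "claw" is the finger opening in mm, from 0 to 85.4, set as the call begins (left out, the last holds). The fingers move at their own pace and stop on an object; the grip force is fixed at half the most. Time passes only in rows, so rows that do not move let the fingers close. It gives the time, the measured TCP pose, the force, the opening and the grip force at its end, in the units of the state.
- get_state(): the state, without advancing time (a new reading comes with each control period).
- grab_frame(name): name is "scene" or "side" or "wrist"; returns (picture, depth): 420x560x3 uint8, blue, green, red; 420x560 float32, m along the optical axis (not along the pixel's ray), 0 where there is no reading.
- calibration(name): a dict with "fx", "fy", "cx", "cy" (pixels), "dist" ([k1, k2, p1, p2, k3] as OpenCV has them; the pictures are not rectified), "extrinsics" (4x4, takes a point from world to camera coordinates); the wrist camera has in their place "T_tool_cam" (4x4, takes a point from camera to tool coordinates, whose origin is the TCP and whose axes are the flange's). Camera axes: x right, y up, looking along -z (the intrinsics and any distortion apply to the point x, -y, -z); pixel columns grow to the right and rows downward; lengths in m; the calibration is good to about 2 mm. A picture is of the moment at which its call begins: read the wrist's pose just before it. calibration takes no time and is no camera call.
- sign_off(): hands the job in; it is judged then, once.
The state is a dict: "t": time; "joints": joint angles; "dq": joint speeds; "tau": joint torques, N m; "position": TCP position; "orientation": TCP orientation; "contact_force": force on the tool from outside, world axes, zero at the start; "wrist_torque": the same for the moment, N m; "gripper_width": finger opening in m; "grip_force": force on a finger pad.
Only numpy, scipy, OpenCV 4.12 (cv2) and the standard library are available. Lean on these libraries where they do the work, as an engineer would, in place of code of your own. Each camera call takes 0.05 s, during which the arm holds its last target. There are 200 camera calls.

### The job

The five tubes of the sample rack in the dark metal tray stand proud, so their caps would catch on the tray's hold-down bar. Go along the row with the fingertips from one end to the other, gently pressing each cap down until its tube is fully home, one tube after the other; then push the rack straight back under the bar until it rests against the rear stop. Only touch and push: do not lift the rack or its tubes, do not force anything, and leave the other things on the desk where they are.

Things in the scene. Friction and masses are not known exactly. Their poses are not given: they have to be found in the camera images.
- dock: Dark grey metal docking tray fixed to the desk; floor plate 215x272 mm, 6 mm thick, from x = -165 to +50 mm. Origin on the desk surface; x points from the open front to the rear stop, y along the row, z up. Side guides, tops 26 mm above the desk, have inner faces at y = +-116 mm; the stop's face is at x = +34 mm, its top 36 mm above the desk.
- bar (a point): Middle of the underside of the tray's hold-down bar, at tray x = +8 mm, y = 0, 111.5 mm above the desk: 3.5 mm over caps that are home, so a proud tube strikes it. The bar runs along y, 14 mm wide, 10 mm thick, on two 16x10 mm posts at y = +-123 mm.
- rack: White plastic tube rack 84 (x) by 226 (y) by 72 mm, 0.8 to 1.3 kg with tubes, loose on the tray floor, drawn 60 to 85 mm forward of docked. Origin on its underside, 6 mm above the desk; axes as the tray's; front face x = -50 mm, rear +34 mm. Five tubes in a row at x = +8 mm, y = -88, -44, 0, +44, +88 mm. Docked, its origin has the tray's x. Slides at about 3 to 8 N.
- push_face (a point): Middle of the flat front lip of the rack, on its front face, 58 mm above the rack's underside (64 mm above the desk); the lip reaches from 43 to 71 mm above the rack's underside and 107 mm to either side. The lip faces the tray's -x.
- tube1 (a joint): How far the rack's tube at y = -88 mm stands proud, in m: 0 is fully home on the rack's floor, it starts at 0.005 to 0.010, and larger is further pulled up. A rubber grommet holds the tube wherever it is left; pushing it down takes about 4 to 5 N.
- tube1_top (a point): Centre of the top of that tube's flat screw cap (cap 30 mm across, 14 mm high); 108 mm above the desk when home.
- tube2 (a joint): How far the rack's tube at y = -44 mm stands proud, in m: 0 is fully home on the rack's floor, it starts at 0.005 to 0.010, and larger is further pulled up. A rubber grommet holds the tube wherever it is left; pushing it down takes about 4 to 5 N.
- tube2_top (a point): Centre of the top of that tube's flat screw cap (cap 30 mm across, 14 mm high); 108 mm above the desk when home.
- tube3 (a joint): How far the rack's tube at y = +0 mm stands proud, in m: 0 is fully home on the rack's floor, it starts at 0.005 to 0.010, and larger is further pulled up. A rubber grommet holds the tube wherever it is left; pushing it down takes about 4 to 5 N.
- tube3_top (a point): Centre of the top of that tube's flat screw cap (cap 30 mm across, 14 mm high); 108 mm above the desk when home.
- tube4 (a joint): How far the rack's tube at y = +44 mm stands proud, in m: 0 is fully home on the rack's floor, it starts at 0.005 to 0.010, and larger is further pulled up. A rubber grommet holds the tube wherever it is left; pushing it down takes about 4 to 5 N.
- tube4_top (a point): Centre of the top of that tube's flat screw cap (cap 30 mm across, 14 mm high); 108 mm above the desk when home.
- tube5 (a joint): How far the rack's tube at y = +88 mm stands proud, in m: 0 is fully home on the rack's floor, it starts at 0.005 to 0.010, and larger is further pulled up. A rubber grommet holds the tube wherever it is left; pushing it down takes about 4 to 5 N.
- tube5_top (a point): Centre of the top of that tube's flat screw cap (cap 30 mm across, 14 mm high); 108 mm above the desk when home.
- wash_bottle: Bystander: clear wash bottle with a screw top and bent spout, 105x75x209 mm; origin at its underside.
- beaker: Bystander: plain clear 250 ml beaker, 72 mm across, 94 mm high; origin at the centre of its underside.
- stray_tube: Bystander: a single capped sample tube standing by itself on the desk beside the tray, 30 mm across, 97 mm high; origin at the centre of its foot.
- stray_cap1: Bystander: loose screw cap on the desk beside the tray, 32 mm across, 14 mm high; origin under its centre.
- stray_cap2: Bystander: another loose screw cap beside the tray, 32 mm across, 14 mm high; origin under its centre.
- tweezers: Bystander: steel tweezers lying on the desk, 12x128x5 mm, long axis along its y; origin under the middle.
- usb_stick: Bystander: memory stick lying on the desk, 18x53x8 mm; origin under the middle.

How it is judged:
By the outcome, as a careful person would: the job done as asked, in the order asked, and still so for the second after the job is handed in, with the robot touching nothing.
It also fails if it takes over 51 s, if anything falls off the work surface, if the arm or the gripper's body presses on something with over 40 N, if the wrist force passes 120 N, or if a joint passes its speed limit or range.

## Working session

There is one attempt and no reset: what is moved stays moved. The work goes in short steps, Python scripts to look and compute and a tool call to move; the robot and the scene stay as the last step left them, time stands still between calls to the robot, and variables do not carry over. Pictures are saved under pics/ and viewed, at most 10 in all, crops included, and the job is handed in when it is done.

Besides the shell and the picture viewer there is one more tool, called after "Request:" by a JSON object that holds its "fn" and its "kwargs", one argument or row to a line. step_arm: Moves the arm, as the interface text tells. Its arguments: {"type":"object","properties":{"series":{"type":"string"},"claw":{"type":"number"}},"required":["series"]}

```bash
mkdir -p pics; ls; python3 - <<'E'
from rig import *
import cv2,numpy as np
s=get_state();print({k:np.round(v,3) for k,v in s.items()})
a,da=grab_frame("scene");b,db=grab_frame("side")
np.savez("f0.npz",a=a,da=da,b=b,db=db)
cv2.imwrite("pics/scene0.png",a);cv2.imwrite("pics/side0.png",b)
for n in("scene","side","wrist"):print(n,calibration(n))
E
```

```text
pics
{'t': np.float64(0.0), 'joints': array([ 1.086,  0.159,  1.598,  0.   ,  1.386, -0.21 ]), 'dq': array([-0.   , -0.   , -0.001,  0.001,  0.   , -0.   ]), 'tau': array([ 1.0000e-03, -3.9599e+01, -3.3144e+01, -0.0000e+00,  8.0000e-03,
        0.0000e+00]), 'position': array([0.156, 0.553, 0.303]), 'orientation': array([-4.300e-01, -3.111e+00,  3.000e-03]), 'contact_force': array([-0.626, -0.011, -0.266]), 'wrist_torque': array([ 0.022, -0.005,  0.029]), 'grip_force': np.float64(0.0), 'gripper_width': np.float64(0.085)}
scene {'fx': 500.9610476117619, 'fy': 500.9610476117619, 'cx': 282.76555984084695, 'cy': 204.36501086421643, 'dist': array([0.00223411, 0.        , 0.        , 0.        , 0.        ]), 'extrinsics': array([[ 0.43944188, -0.89805699, -0.01960796, -0.21806582],
       [ 0.52363946,  0.23837186,  0.81791233, -0.35179719],
       [-0.7298579 , -0.36969243,  0.57500865, -1.02184732],
       [ 0.        ,  0.        ,  0.        ,  1.        ]])}
side {'fx': 539.3290137731911, 'fy': 539.3290137731911, 'cx': 281.16489993752305, 'cy': 206.30042874815615, 'dist': array([-0.0
[... 167 characters left out ...]
334,  0.91020527, -0.18772026],
       [-0.47455026, -0.77683642,  0.41391694, -1.31855   ],
       [ 0.        ,  0.        ,  0.        ,  1.        ]])}
wrist {'fx': 368.0806605326836, 'fy': 368.0806605326836, 'cx': 278.0609589372859, 'cy': 210.1288191310054, 'dist': array([-0.01869894,  0.        ,  0.        ,  0.        ,  0.        ]), 'T_tool_cam': array([[ 6.13588962e-04,  9.65729505e-01,  2.59549894e-01,
         6.73471735e-02],
       [ 9.99999791e-01, -5.39988841e-04, -3.54866946e-04,
        -1.29567855e-03],
       [-2.02551433e-04,  2.59550058e-01, -9.65729634e-01,
        -6.93263917e-02],
       [ 0.00000000e+00,  0.00000000e+00,  0.00000000e+00,
         1.00000000e+00]])}
```

View pics/scene0.png

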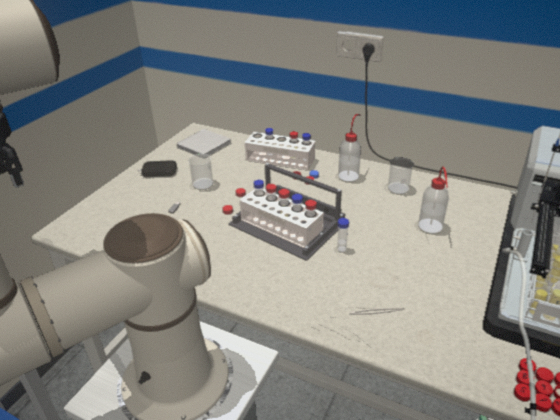

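View pics/side0.png

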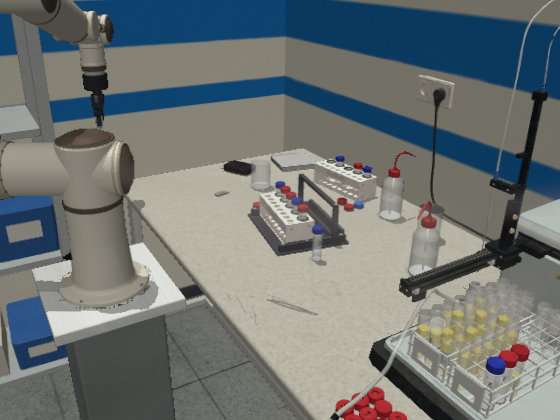

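The scene view shows the tray around (285,215), with its five caps from (258,184) to (310,205) and the bar behind them, running from (267,172) to (340,212). The stray tube is at (343,235), with loose caps at (240,192) and (228,209). The side view agrees: the caps run from (281,186) to (303,210).

```bash
cat > h.py <<'E'
import numpy as np,cv2
from rig import *
def world(uv,d,c):
    K=np.array([[c["fx"],0,c["cx"]],[0,c["fy"],c["cy"]],[0,0,1]])
    n=cv2.undistortPoints(np.float64(uv).reshape(-1,1,2),K,c["dist"]).reshape(-1,2)
    p=np.c_[n[:,0],-n[:,1],-np.ones(len(n))]*np.reshape(d,(-1,1))
    T=np.linalg.inv(c["extrinsics"]);return p@T[:3,:3].T+T[:3,3]
def capmask(im):
    h=cv2.cvtColor(im,cv2.COLOR_BGR2HSV);H,S,V=cv2.split(h)
    return (((H<12)|(H>168)|((H>105)&(H<130)))&(S>130)&(V>50)).astype(np.uint8)
E
python3 - <<'E'
from h import *
f=np.load("f0.npz")
for n,im,d,box in(("scene",f["a"],f["da"],(220,165,360,260)),("side",f["b"],f["db"],(240,175,370,270))):
    m=capmask(im);q=np.zeros_like(m);x0,y0,x1,y1=box;q[y0:y1,x0:x1]=m[y0:y1,x0:x1]
    k,l,st,ce=cv2.connectedComponentsWithStats(q)
    for i in range(1,k):
        if st[i,4]<15:continue
        v,u=np.nonzero(l==i);P=world(np.c_[u,v],d[v,u],calibration(n))
        z=np.percentile(P[:,2],90);T=P[P[:,2]>z-.006]
        print(n,ce[i].round(1),st[i,4],"med",np.median(P,0).round(4),"zmax",P[:,2].max().round(4),"topmid",((T.min(0)+T.max(0))/2).round(4))
s=cv2.resize(f["a"][155:265,210:370],None,fx=5,fy=5,interpolation=cv2.INTER_CUBIC);cv2.imwrite("pics/crop.png",s)
E
```

```text
scene [313.5 172.9] 16 med [0.8259 0.0475 0.0124] zmax 0.0177 topmid [0.8252 0.0503 0.0142]
scene [258.3 182.4] 26 med [0.5628 0.1058 0.1145] zmax 0.1186 topmid [0.5614 0.1051 0.1149]
scene [270.7 187. ] 51 med [0.55   0.0622 0.1169] zmax 0.871 topmid [ 0.0509 -0.2067  0.4922]
scene [240.3 191.2] 38 med [0.6333 0.2134 0.0135] zmax 0.0164 topmid [0.6313 0.2138 0.013 ]
scene [283.5 192.1] 59 med [0.5457 0.019  0.1164] zmax 0.12 topmid [0.5479 0.0194 0.1163]
scene [296.7 196.8] 42 med [ 0.5395 -0.0231  0.1168] zmax 0.1194 topmid [ 0.5399 -0.0235  0.1169]
scene [310.2 203.4] 68 med [ 0.5295 -0.0665  0.1136] zmax 0.1176 topmid [ 0.5301 -0.0656  0.114 ]
scene [227.  208.3] 43 med [0.5363 0.2034 0.0136] zmax 0.0177 topmid [0.5363 0.2026 0.0141]
scene [343.  221.2] 47 med [ 0.5125 -0.1658  0.0966] zmax 0.1001 topmid [ 0.5148 -0.165   0.0972]
side [285.  188.6] 112 med [0.557  0.0585 0.1163] zmax 0.1208 topmid [0.5587 0.0585 0.117 ]
side [296.2 198.9] 21 med [ 0.5445 -0.0219  0.117 ] zmax 0.119 topmid [ 0.5436 -0.0233  0.1169]
side [345.3 203.8] 96 med [0.7926 0.0694 0.0116] zmax 0.0171 topmid [0.7955 0.0718 0.0131]
side [358.5 203.4] 28 med [0.8287 0.0432 0.0146] zmax 0.0189 topmid [0.8281 0.0446 0.0148]
side [302.6 206.1] 32 med [ 0.5378 -0.0672  0.1141] zmax 0.1177 topmid [ 0.537  -0.0695  0.1145]
side [317.4 228.9] 55 med [ 0.5144 -0.1708  0.0964] zmax 0.0999 topmid [ 0.5177 -0.1683  0.0962]
```

View pics/crop.png

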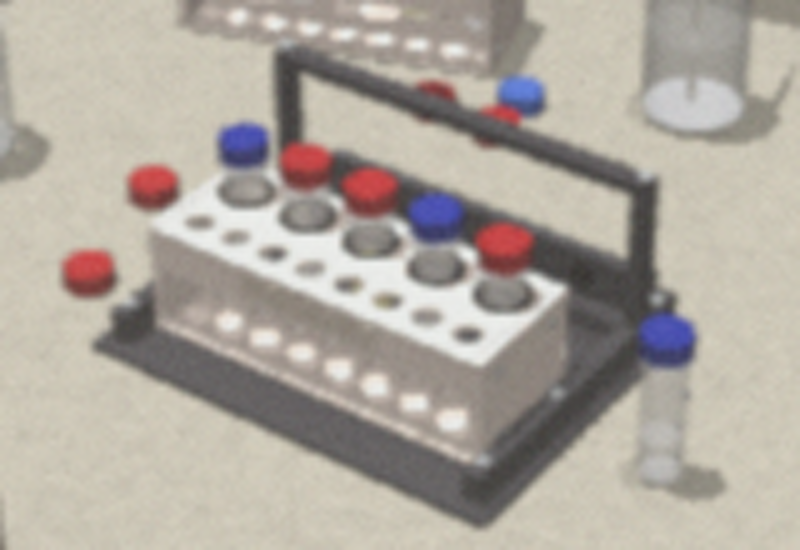

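The tube tops lie in a line from tube1 at about (0.534,-0.067) to tube5 at about (0.562,0.105). That spacing is right (about 44 mm) and they stand at 113 to 118 mm, as expected. I'll hover over the row with the fingers shut and take one closer look.

Request:
{"fn": "step_arm", "kwargs": {
  "series": "-37 -29 0 0;-37 -29 0 0;-37 -29 0 0;-37 -29 0 0;-37 -29 0 0",
  "claw": 0
}}

```text
t: 0.6
position: [0.2952, 0.362, 0.3035]
orientation: [-0.429, -3.112, 0.0]
contact_force: [1.1, -0.1, 0.3]
gripper_width: 0.0125
grip_force: 0.0
```

Request:
{"fn": "step_arm", "kwargs": {
  "series": "-37 -29 0 0;-37 -29 0 0;-37 -29 0 0;-37 -29 0 0;-37 -29 0 0"
}}

```text
t: 1.1
position: [0.434, 0.1721, 0.3037]
orientation: [-0.431, -3.112, -0.0]
contact_force: [0.4, 0.6, 0.2]
gripper_width: 0.0002
grip_force: 0.0
```

Request:
{"fn": "step_arm", "kwargs": {
  "series": "-37 -29 0 0;-37 -29 0 0;-37 -29 0 0;-37 -29 0 0;0 0 0 0"
}}

```text
t: 1.6
position: [0.5464, 0.0176, 0.3032]
orientation: [0.439, 3.111, -0.002]
contact_force: [-0.1, 0.7, -0.0]
gripper_width: 0.0003
grip_force: 0.0
```

Request:
{"fn": "step_arm", "kwargs": {
  "series": "0 0 0 0;0 0 0 0;0 0 0 0"
}}

```text
t: 1.9
position: [0.5438, 0.0233, 0.3039]
orientation: [-0.428, -3.112, -0.0]
contact_force: [0.3, -0.7, 0.8]
gripper_width: 0.0004
grip_force: 0.0
```

```bash
cat >> h.py <<'E'
from scipy.spatial.transform import Rotation as Ro
def wristcal(s):
    c=dict(calibration("wrist"));T=np.eye(4);T[:3,:3]=Ro.from_rotvec(s["orientation"]).as_matrix();T[:3,3]=s["position"]
    c["extrinsics"]=np.linalg.inv(T@c["T_tool_cam"]);return c
E
python3 - <<'E'
from h import *
s=get_state();w,d=grab_frame("wrist");np.savez("f1.npz",w=w,d=d,p=s["position"],o=s["orientation"]);cv2.imwrite("pics/w1.png",w)
c=wristcal(s);m=capmask(w);k,l,st,ce=cv2.connectedComponentsWithStats(m)
for i in range(1,k):
    if st[i,4]<150:continue
    v,u=np.nonzero(l==i);P=world(np.c_[u,v],d[v,u],c);z=np.percentile(P[:,2],80)
    T=P[abs(P[:,2]-z)<.004];print(ce[i].round(),st[i,4],"z",z.round(4),"mid",((T.min(0)+T.max(0))/2).round(4),"ext",np.ptp(T,0).round(3))
E
```

```text
[459. 127.] 823 z 0.0142 mid [0.5386 0.204  0.0134] ext [0.03  0.03  0.006]
[399. 202.] 1122 z 0.1153 mid [0.5637 0.107  0.1151] ext [0.029 0.028 0.005]
[339. 208.] 1187 z 0.1175 mid [0.5559 0.0641 0.1165] ext [0.029 0.028 0.005]
[278. 213.] 1150 z 0.1167 mid [0.548  0.0214 0.1159] ext [0.028 0.028 0.005]
[483. 215.] 740 z 0.0142 mid [0.6344 0.2156 0.0132] ext [0.031 0.03  0.005]
[161. 224.] 1110 z 0.1141 mid [ 0.5327 -0.0647  0.1132] ext [0.029 0.028 0.005]
[217. 224.] 663 z 0.1165 mid [ 0.5416 -0.0224  0.1158] ext [0.025 0.026 0.004]
[ 43. 229.] 824 z 0.0964 mid [ 0.5154 -0.1637  0.0958] ext [0.027 0.028 0.004]
```

View pics/w1.png

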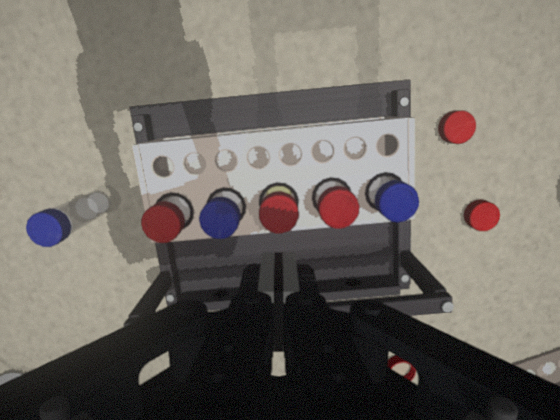

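The wrist view shows the caps at (161,224), (217,224), (278,213), (339,208) and (399,202), the rack drawn forward, and the bar hidden behind the fingers. Cap diameters (about 29 mm) and spacing check out, and the row's yaw is 10.2°. Next I'll turn -5.5° and go down over tube1 at (0.533,-0.065).

Request:
{"fn": "step_arm", "kwargs": {
  "series": "0 0 0 -5.5;-1 -22 15 0;-1 -22 25 0;-1 -22 28 0;-1 -22 28 0"
}}

```text
t: 2.45
position: [0.5325, -0.0651, 0.2075]
orientation: [0.278, 3.128, -0.0]
contact_force: [0.7, -0.5, 0.4]
gripper_width: 0.0001
grip_force: 0.0
```

Request:
{"fn": "step_arm", "kwargs": {
  "series": "0 0 0 0;0 0 0 0;0 0 0 0"
}}

```text
t: 2.75
position: [0.5336, -0.0644, 0.2096]
orientation: [0.278, 3.126, -0.001]
contact_force: [-0.1, -0.0, -0.0]
gripper_width: -0.0001
grip_force: 0.0
```

Request:
{"fn": "step_arm", "kwargs": {
  "series": "0 0 10 0;0 0 6 0;0 0 3 0;0 0 2 0;0 0 2 0"
}}

```text
t: 3.25
position: [0.5326, -0.0649, 0.185]
orientation: [-0.28, -3.128, -0.001]
contact_force: [-2.3, 1.4, 3.5]
gripper_width: 0.0001
grip_force: 1.9
```

Request:
{"fn": "step_arm", "kwargs": {
  "series": "0 0 2 0;0 0 1 0;0 0 0.5 0;0 0 0 0;0 0 0 0"
}}

```text
t: 3.75
position: [0.5329, -0.0654, 0.1814]
orientation: [0.281, 3.128, -0.001]
contact_force: [-0.5, 0.6, 1.6]
gripper_width: 0.0005
grip_force: 0.7
```

Request:
{"fn": "step_arm", "kwargs": {
  "series": "0 0 0.5 0;0 0 0.5 0;0 0 0.5 0;0 0 0 0"
}}

```text
t: 4.15
position: [0.533, -0.0654, 0.1806]
orientation: [0.28, 3.128, -0.001]
contact_force: [-2.4, 0.8, 6.5]
gripper_width: -0.0001
grip_force: 3.3
```

Request:
{"fn": "step_arm", "kwargs": {
  "series": "0 0 0.5 0;0 0 0.5 0;0 0 0 0;0 0 0 0"
}}

```text
t: 4.55
position: [0.5332, -0.0654, 0.1806]
orientation: [0.28, 3.128, -0.001]
contact_force: [-4.2, 1.7, 11.6]
gripper_width: -0.0001
grip_force: 6.2
```

Tube1 is home: the tip has stopped at 107.6 mm and the force is rising past the grommet's. Lift, move on by 44 mm and do the same again.

Request:
{"fn": "step_arm", "kwargs": {
  "series": "0 0 -10 0;0 0 -10 0;0 14 0 0;0 18 0 0;0 12 0 0"
}}

```text
t: 5.05
position: [0.5406, -0.0204, 0.1987]
orientation: [-0.28, -3.129, -0.001]
contact_force: [0.6, 0.3, 0.5]
gripper_width: 0.0004
grip_force: 0.0
```

Request:
{"fn": "step_arm", "kwargs": {
  "series": "0 0 0 0;0 0 7 0;0 0 3 0;0 0 2 0;0 0 2 0"
}}

```text
t: 5.55
position: [0.5405, -0.0221, 0.1849]
orientation: [-0.281, -3.129, -0.001]
contact_force: [-1.5, 2.0, 2.3]
gripper_width: 0.0001
grip_force: 1.9
```

Request:
{"fn": "step_arm", "kwargs": {
  "series": "0 0 2 0;0 0 1.5 0;0 0 1 0;0 0 0.5 0;0 0 0 0"
}}

```text
t: 6.05
position: [0.5406, -0.0221, 0.1806]
orientation: [-0.28, -3.129, 0.001]
contact_force: [-3.2, 1.2, 7.2]
gripper_width: 0.0003
grip_force: 4.0
```

Request:
{"fn": "step_arm", "kwargs": {
  "series": "0 0 0.5 0;0 0 0.5 0;0 0 0 0;0 0 0 0"
}}

```text
t: 6.45
position: [0.5407, -0.0221, 0.1806]
orientation: [0.28, 3.129, -0.001]
contact_force: [-6.4, 1.9, 13.6]
gripper_width: -0.0
grip_force: 6.9
```

Tube2 is home by the same signs. Now tube3.

Request:
{"fn": "step_arm", "kwargs": {
  "series": "0 0 -10 0;0 0 -10 0;0 14 0 0;0 18 0 0;0 12 0 0"
}}

```text
t: 6.95
position: [0.5484, 0.0229, 0.1987]
orientation: [-0.28, -3.129, -0.001]
contact_force: [-0.6, -0.2, -1.0]
gripper_width: -0.0002
grip_force: 0.0
```

Request:
{"fn": "step_arm", "kwargs": {
  "series": "0 0 0 0;0 0 7 0;0 0 3 0;0 0 2 0;0 0 2 0"
}}

```text
t: 7.45
position: [0.5483, 0.0212, 0.1849]
orientation: [-0.281, -3.129, -0.001]
contact_force: [-1.2, 2.4, 4.4]
gripper_width: -0.0001
grip_force: 1.9
```

Request:
{"fn": "step_arm", "kwargs": {
  "series": "0 0 2 0;0 0 1.5 0;0 0 1 0;0 0 0.5 0;0 0 0.5 0"
}}

```text
t: 7.95
position: [0.5485, 0.0212, 0.1806]
orientation: [-0.28, -3.129, 0.001]
contact_force: [-5.4, 1.3, 13.8]
gripper_width: -0.0001
grip_force: 6.7
```

Request:
{"fn": "step_arm", "kwargs": {
  "series": "0 0 0.5 0;0 0 0 0;0 0 0 0;0 0 0 0"
}}

```text
t: 8.35
position: [0.5486, 0.0212, 0.1806]
orientation: [0.28, 3.129, -0.001]
contact_force: [-5.6, 1.6, 13.4]
gripper_width: -0.0001
grip_force: 6.9
```

Request:
{"fn": "step_arm", "kwargs": {
  "series": "0 0 -10 0;0 0 -10 0;0 14 0 0;0 18 0 0;0 12 0 0"
}}

```text
t: 8.85
position: [0.5563, 0.0662, 0.1987]
orientation: [-0.28, -3.129, -0.0]
contact_force: [0.0, 0.6, -0.5]
gripper_width: 0.0003
grip_force: 0.0
```

Request:
{"fn": "step_arm", "kwargs": {
  "series": "0 0 0 0;0 0 7 0;0 0 3 0;0 0 2 0;0 0 2 0"
}}

```text
t: 9.35
position: [0.5563, 0.0645, 0.185]
orientation: [0.281, 3.129, 0.001]
contact_force: [-0.4, 1.5, 3.2]
gripper_width: -0.0004
grip_force: 1.9
```

Request:
{"fn": "step_arm", "kwargs": {
  "series": "0 0 2 0;0 0 1.5 0;0 0 1 0;0 0 0.5 0;0 0 0.5 0"
}}

```text
t: 9.85
position: [0.5565, 0.0646, 0.1806]
orientation: [0.28, 3.129, -0.0]
contact_force: [-3.7, 2.5, 12.8]
gripper_width: 0.0003
grip_force: 6.3
```

Request:
{"fn": "step_arm", "kwargs": {
  "series": "0 0 0.3 0;0 0 0 0;0 0 0 0"
}}

```text
t: 10.15
position: [0.5565, 0.0646, 0.1806]
orientation: [0.28, 3.129, -0.0]
contact_force: [-4.1, 2.0, 12.3]
gripper_width: -0.0001
grip_force: 6.0
```

Tubes 3 and 4 are home. Now tube5.

Request:
{"fn": "step_arm", "kwargs": {
  "series": "0 0 -10 0;0 0 -9.8 0;0 14 0 0;0 18 0 0;0 12 0 0"
}}

```text
t: 10.65
position: [0.564, 0.1094, 0.1986]
orientation: [-0.28, -3.129, -0.0]
contact_force: [0.2, 0.3, -0.2]
gripper_width: 0.0001
grip_force: 0.0
```

Request:
{"fn": "step_arm", "kwargs": {
  "series": "0 0 0 0;0 0 7 0;0 0 3 0;0 0 2 0;0 0 2 0"
}}

```text
t: 11.15
position: [0.5637, 0.1076, 0.1848]
orientation: [-0.281, -3.128, 0.0]
contact_force: [-3.5, -0.2, 4.2]
gripper_width: 0.0
grip_force: 1.9
```

Request:
{"fn": "step_arm", "kwargs": {
  "series": "0 0 2 0;0 0 1.5 0;0 0 1 0;0 0 0.5 0;0 0 0.5 0"
}}

```text
t: 11.65
position: [0.5642, 0.1077, 0.1806]
orientation: [0.28, 3.129, -0.001]
contact_force: [-6.1, -1.2, 12.7]
gripper_width: -0.0001
grip_force: 6.4
```

Request:
{"fn": "step_arm", "kwargs": {
  "series": "0 0 0.3 0;0 0 0 0;0 0 0 0"
}}

```text
t: 11.95
position: [0.5643, 0.1077, 0.1806]
orientation: [0.28, 3.129, -0.001]
contact_force: [-6.7, -0.7, 12.3]
gripper_width: -0.0003
grip_force: 6.0
```

All five are home (every tip stopped at 107.6 mm). Now I'll lift, go to the front of the rack with open fingers and check the caps.

Request:
{"fn": "step_arm", "kwargs": {
  "series": "0 0 -30 0;0 0 -40 0;20 -20 -35 0;40 -25 0 0;40 -25 0 0"
}}

```text
t: 12.45
position: [0.4531, 0.0562, 0.2853]
orientation: [0.279, 3.125, -0.001]
contact_force: [-0.1, -1.1, 1.5]
gripper_width: 0.0002
grip_force: 0.0
```

Request:
{"fn": "step_arm", "kwargs": {
  "series": "0 -18 0 0;0 0 0 0;0 0 0 0;0 0 0 0",
  "claw": 85
}}

```text
t: 12.85
position: [0.4508, 0.0395, 0.2843]
orientation: [0.28, 3.128, 0.0]
contact_force: [-0.1, -0.1, -0.1]
gripper_width: 0.0581
grip_force: 0.0
```

```bash
python3 - <<'E'
from h import *
s=get_state();print(s["position"].round(4))
w,d=grab_frame("wrist");cv2.imwrite("pics/w2.png",w)
c=wristcal(s);m=capmask(w);k,l,st,ce=cv2.connectedComponentsWithStats(m)
a=np.deg2rad(10.2);X=np.array([np.cos(a),-np.sin(a)]);Y=np.array([np.sin(a),np.cos(a)])
for i in range(1,k):
    if st[i,4]<150:continue
    v,u=np.nonzero(l==i);P=world(np.c_[u,v],d[v,u],c);z=np.percentile(P[:,2],70)
    T=P[abs(P[:,2]-z)<.004];print(ce[i].round(),st[i,4],"z",z.round(4),"mid",((T.min(0)+T.max(0))/2).round(4))
# rack top front edge: points at z 70-82 mm, white
v,u=np.mgrid[0:420,0:560];P=world(np.c_[u.ravel(),v.ravel()],d.ravel(),c)
xy=P[:,:2]-[.548,.0214];xt=xy@X;yt=xy@Y
q=(abs(P[:,2]-.078)<.006)&(abs(yt)<.1)&(abs(xt)<.09)
for y0 in(-.08,-.04,0,.04,.08):
    g=q&(abs(yt-y0)<.01);print(y0,"rack top x range rel row",np.percentile(xt[g],[1,99]).round(4),"z",np.median(P[g,2]).round(4))
E
```

```text
[0.4508 0.0395 0.2843]
[458. 241.] 787 z 0.0137 mid [0.5388 0.2039 0.0128]
[ 38. 321.] 383 z 0.0962 mid [ 0.5101 -0.1649  0.0958]
[279. 334.] 1061 z 0.107 mid [0.5475 0.0212 0.1059]
[335. 333.] 1164 z 0.107 mid [0.5551 0.0642 0.106 ]
[221. 335.] 1001 z 0.107 mid [ 0.5402 -0.0216  0.106 ]
-0.08 rack top x range rel row [-0.0578  0.0246] z 0.0762
-0.04 rack top x range rel row [-0.0576  0.0226] z 0.0763
0 rack top x range rel row [-0.0576 -0.0091] z 0.0764
0.04 rack top x range rel row [-0.0576  0.0213] z 0.0764
0.08 rack top x range rel row [-0.0578  0.0247] z 0.0762
```

View pics/w2.png

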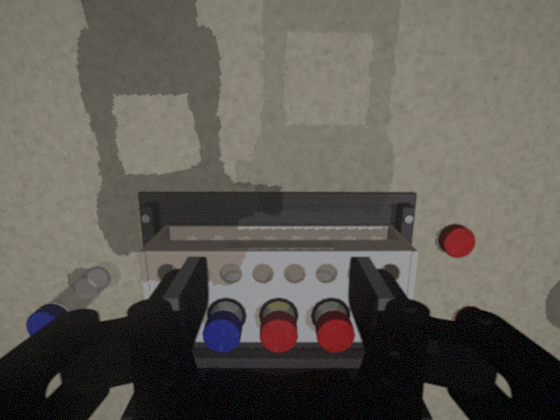

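The visible caps are level at 107 mm, i.e. home, and the rack's front lip is 58 mm ahead of the row, as given. The tool is centred and 41 mm short of the lip. I'll go down so the tips meet the lip at about 55 mm height.

Request:
{"fn": "step_arm", "kwargs": {
  "series": "0 0 35 0;0 0 45 0;0 0 45 0;0 0 25 0;0 0 12 0",
  "claw": 40
}}

```text
t: 13.4
position: [0.4486, 0.0399, 0.1192]
orientation: [-0.279, -3.124, -0.001]
contact_force: [-0.5, 0.5, 0.1]
gripper_width: 0.0402
grip_force: 0.0
```

Request:
{"fn": "step_arm", "kwargs": {
  "series": "-10 0 0 0;-6 0 0 0;-3 0 0 0;-2 0 0 0;-2 0 0 0"
}}

```text
t: 13.9
position: [0.4734, 0.0349, 0.123]
orientation: [0.28, 3.127, -0.0]
contact_force: [-0.4, -0.0, -0.4]
gripper_width: 0.0398
grip_force: 0.0
```

Request:
{"fn": "step_arm", "kwargs": {
  "series": "-2 0 0 0;-2 0 0 0;-2 0 0 0;-2 0 0 0;-2 0 0 0"
}}

```text
t: 14.4
position: [0.4824, 0.0333, 0.1221]
orientation: [-0.28, -3.129, -0.0]
contact_force: [-7.5, 1.9, 2.4]
gripper_width: 0.0405
grip_force: 3.7
```

Request:
{"fn": "step_arm", "kwargs": {
  "series": "-3 0 0 0;-3 0 0 0;-3 0 0 0;-3 0 0 0;-3 0 0 0"
}}

```text
t: 14.9
position: [0.4949, 0.0313, 0.1214]
orientation: [-0.279, -3.122, -0.001]
contact_force: [-9.4, 1.9, 7.9]
gripper_width: 0.0399
grip_force: 5.0
```

Request:
{"fn": "step_arm", "kwargs": {
  "series": "-3 0 -0.5 0;-3 0 -0.5 0;-3 0 0 0;-3 0 0 0;-3 0 0 0"
}}

```text
t: 15.4
position: [0.5098, 0.0285, 0.1217]
orientation: [-0.28, -3.123, -0.001]
contact_force: [-5.9, 1.1, 0.1]
gripper_width: 0.0398
grip_force: 2.9
```

Request:
{"fn": "step_arm", "kwargs": {
  "series": "-3 0 0 0;-3 0 0 0;-3 0 0 0;-3 0 0 0;-3 0 0 0"
}}

```text
t: 15.9
position: [0.5246, 0.0258, 0.1217]
orientation: [-0.28, -3.123, -0.001]
contact_force: [-5.4, 1.5, 1.0]
gripper_width: 0.04
grip_force: 2.9
```

Request:
{"fn": "step_arm", "kwargs": {
  "series": "-2 0 0 0;-2 0 0 0;-2 0 0 0;-2 0 0 0;-2 0 0 0"
}}

```text
t: 16.4
position: [0.5345, 0.024, 0.1217]
orientation: [-0.279, -3.123, -0.001]
contact_force: [-5.6, 1.2, 1.0]
gripper_width: 0.0398
grip_force: 2.9
```

Request:
{"fn": "step_arm", "kwargs": {
  "series": "-2 0 0 0;-2 0 0 0;-2 0 0 0;-1 0 0 0;-1 0 0 0"
}}

```text
t: 16.9
position: [0.5423, 0.0226, 0.1217]
orientation: [-0.279, -3.123, -0.001]
contact_force: [-6.7, 1.2, 0.7]
gripper_width: 0.04
grip_force: 3.0
```

Request:
{"fn": "step_arm", "kwargs": {
  "series": "-1.5 0 0 0;-1.5 0 0 0;-1.5 0 0 0;-1 0 0 0;-1 0 0 0"
}}

```text
t: 17.4
position: [0.5487, 0.0215, 0.1217]
orientation: [-0.279, -3.123, -0.001]
contact_force: [-6.3, 0.9, -0.5]
gripper_width: 0.0401
grip_force: 3.0
```

Request:
{"fn": "step_arm", "kwargs": {
  "series": "-1 0 0 0;-1 0 0 0;-1 0 0 0;-1 0 0 0;-1 0 0 0"
}}

```text
t: 17.9
position: [0.5536, 0.0206, 0.1217]
orientation: [-0.28, -3.122, -0.001]
contact_force: [-6.4, 0.6, 0.3]
gripper_width: 0.0399
grip_force: 3.0
```

Request:
{"fn": "step_arm", "kwargs": {
  "series": "-1 0 0 0;-1 0 0 0;-1 0 0 0;-1 0 0 0;-1 0 0 0"
}}

```text
t: 18.4
position: [0.5585, 0.0197, 0.1217]
orientation: [-0.279, -3.122, -0.001]
contact_force: [-5.9, 0.8, -0.1]
gripper_width: 0.0399
grip_force: 3.0
```

Request:
{"fn": "step_arm", "kwargs": {
  "series": "-1 0 0 0;-1 0 0 0;-1 0 0 0;-1 0 0 0;-1 0 0 0"
}}

```text
t: 18.9
position: [0.5634, 0.0188, 0.1217]
orientation: [-0.279, -3.123, -0.001]
contact_force: [-6.0, 0.7, 0.8]
gripper_width: 0.0402
grip_force: 3.0
```

Request:
{"fn": "step_arm", "kwargs": {
  "series": "-1 0 0 0;-1 0 0 0;-1 0 0 0;0 0 0 0;0 0 0 0"
}}

```text
t: 19.4
position: [0.5643, 0.0188, 0.1214]
orientation: [-0.279, -3.116, -0.002]
contact_force: [-15.4, 2.5, 9.0]
gripper_width: 0.0398
grip_force: 7.7
```

The motion stopped and the force jumped to 15 N after about 85 mm of travel, so the rack is at the stop. Back off, rise and check.

Request:
{"fn": "step_arm", "kwargs": {
  "series": "2 0 0 0;4 0 0 0;15 0 0 0;30 0 0 0;30 0 0 0"
}}

```text
t: 19.9
position: [0.4886, 0.032, 0.1234]
orientation: [0.281, 3.127, -0.0]
contact_force: [-0.6, -0.1, 1.1]
gripper_width: 0.0399
grip_force: 0.0
```

Request:
{"fn": "step_arm", "kwargs": {
  "series": "0 0 -40 0;0 0 -45 0;0 0 -45 0;0 0 -30 0;0 0 0 0"
}}

```text
t: 20.4
position: [0.4916, 0.0316, 0.2891]
orientation: [0.279, 3.117, -0.002]
contact_force: [0.6, -0.1, 0.7]
gripper_width: 0.0398
grip_force: 0.0
```

```bash
python3 - <<'E'
from h import *
s=get_state();print(s["t"],s["position"].round(4),s["contact_force"].round(1))
w,d=grab_frame("wrist");a,da=grab_frame("scene");b,db=grab_frame("side")
cv2.imwrite("pics/sf.png",np.hstack([cv2.resize(a[155:265,210:370],(400,275)),cv2.resize(b[165:265,240:370],(400,275))]))
c=wristcal(s);ax=np.deg2rad(10.2);X=np.array([np.cos(ax),-np.sin(ax)]);Y=np.array([np.sin(ax),np.cos(ax)])
def rack(im,d,c,n):
    v,u=np.mgrid[0:420,0:560];P=world(np.c_[u.ravel(),v.ravel()],d.ravel(),c);xy=P[:,:2]-[.548,.0214];xt=xy@X;yt=xy@Y
    g=im.mean(2).ravel();q=(abs(P[:,2]-.078)<.005)&(abs(yt)<.11)&(abs(xt)<.2)&(g>60)
    for y0 in(-.09,-.045,0,.045,.09):
        k=q&(abs(yt-y0)<.012)
        if k.sum()>10:print(n,y0,"x rel old row",np.percentile(xt[k],[2,98]).round(4))
    k=(abs(P[:,2]-.1215)<.006)&(abs(yt)<.1)&(xt>.03)&(xt<.15)&(g<70)
    if k.sum()>10:print(n,"bar x",np.percentile(xt[k],[5,50,95]).round(4),k.sum())
rack(w,d,c,"wrist");rack(a,da,calibration("scene"),"scene")
E
```

```text
20.4 [0.4916 0.0316 0.2891] [ 0.6 -0.1  0.7]
wrist -0.09 x rel old row [0.0238 0.0355]
wrist -0.045 x rel old row [0.0252 0.0729]
wrist 0 x rel old row [0.0251 0.0736]
wrist 0.045 x rel old row [0.0251 0.0736]
wrist 0.09 x rel old row [0.0243 0.0414]
wrist bar x [0.0748 0.076  0.0838] 49
scene -0.09 x rel old row [0.0238 0.1065]
scene -0.045 x rel old row [0.0217 0.1056]
scene 0 x rel old row [0.0234 0.1027]
scene 0.045 x rel old row [0.0243 0.1052]
scene 0.09 x rel old row [0.0221 0.1056]
```

View pics/sf.png

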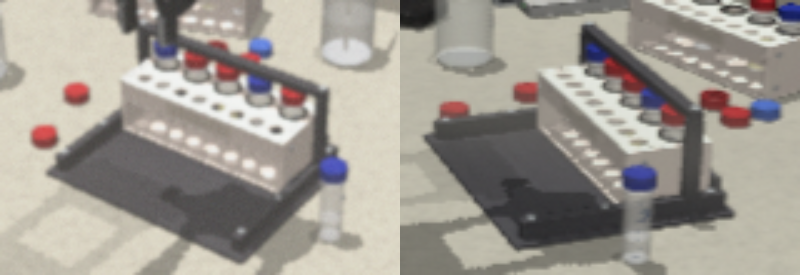

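Both views show the rack square under the bar with its caps centred beneath it, and the bystanders undisturbed. The front face moved 83 mm, and the row at +82.7 mm matches the bar's centre at about +82 mm, so the rack is docked.

```bash
python3 -c "
from rig import *
print(sign_off())"
```

```text
the job is handed in; nothing more can be done
None
```

All five tubes were pressed home one after the other, from tube1 to tube5. The rack was then pushed 83 mm back under the bar to the rear stop, and the job was handed in at about 20.5 s.

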